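# Three clicks of walnuts

## Robot

A 6-joint arm with a two-finger parallel gripper is mounted at the origin on the work surface. World frame = base frame: x ahead of the robot, y to its left, z up, the work surface at z = 0. Lengths are in m, angles in rad, forces in N, time in s.
With the tool pointing down it reaches from about 0.375 to 0.925 m from the base axis. Payload 5.7 kg.
Tool frame: the origin (TCP) lies at the very end of the fingers, on their centre line; the grasp point (between the pads) lies 19 mm behind it; z points along the fingers, y is the direction in which the jaws open and shut (so a half turn about z gives the same grasp; the last joint's range is limited). The gripper opens to 85 mm and grips with 20 to 120 N. Pads are 22 mm wide; open, the fingers measure 114 mm over their backs; the gripper's body (76 mm by 85 mm) begins 54 mm behind the grasp point. The pads swing forward as they close: fully open they stand 13 mm farther back than shut.
Start: joints at [-1.312, 0.359, 1.51, -0, 1.272, -0.115], TCP at [0.219, -0.559, 0.231] pointing down, gripper open.
Joint ranges: [-2.97, 2.97], [-1.01, 2.36], [0.21, 2.38], [-0.96, 4.11], [0.2, 2.71], [-2.98, 2.98]. Speed limits (rad/s): [2.39, 2.39, 3.14, 3.14, 3.14, 3.14].

## Interface

Orientations are given as a 3x3 rotation matrix whose columns are the frame's x, y, z axes.
In Python, from cell import sense, imaging, finish_job, spotter gives the robot as it stands.
- The arm moves only by the shell command python3 -m crank 'ROWS' [OPENING] [FORCE]. ROWS is JSON, a list of rows, each a list of 4 numbers: the shift along the tool's x, y, z in cm, then the turn about the tool's z in rad. In form: [[dx, dy, dz, yaw], ...]. A call has 1 to 10 rows; each row is the pose to reach, as a shift and turn from the pose commanded when the call began, along the tool's axes at that moment; what a row does not reach only later rows make up. A row lasts 1/10 s, in which the tool goes at most 50 mm and 8.59 degrees, less where a joint would pass 70% of its speed; a pose out of reach is approached as far as the arm can. A call with a gripper value outside its range is refused whole. OPENING is the opening, from 0 (shut) to 1 (fully open), set as the call begins (- or left out, the last holds). The fingers move at their own pace and stop on an object; FORCE is the grip in N (left out, the last holds). Time passes only in rows, so rows that repeat a pose let the fingers close. It gives the time, the measured TCP pose, the force and the opening at its end, in the units of the state.
- sense(): the state, without advancing time (a new reading comes with each control period).
- imaging.camera(name): name is "side" or "top" or "wrist"; returns a dict with "img" (420x560x3 uint8, red, green, blue), "camera_matrix" (3x3 intrinsics, pixels), "D" ([k1, k2, p1, p2, k3] as OpenCV has them; the pictures are not rectified), "T" (4x4, takes a point from camera to world coordinates). Camera axes: x right, y down, z forward; pixel columns grow to the right and rows downward; lengths in m; the calibration is good to about 2 mm. A picture is of the moment at which its call begins. There is no depth.
- finish_job(): hands the job in, once; it reports no verdict.
Trained networks look in a picture, given as the dict that the camera call returned (one of the last four; its "shot" number tells which), for a name from the list of things; names that differ only in an ending like _2 or _b are one class to them, and where a whole thing is asked for, a point or a joint stands for the part that bears it (a point fixed in the world has none). Each returns a list of dicts, best first, with "confidence" (0 to 1); they miss things now and then, are a little off and sometimes report something else, mostly with a low value. They report only what shows in the picture. A call takes as long as a camera call.
- spotter.cut_out(picture, label): "mask" (420x560 bool, what is visible of it) and "bbox" ([left, top, right, bottom] in pixels, round what is visible of it).
The state is a dict: "t": time; "joint_positions": joint angles; "qvel": joint speeds; "tau": joint torques, N m; "ee_pos": TCP position; "tool_rot": TCP orientation; "force": force on the tool from outside, world axes, zero at the start; "ft_torque": the same for the moment, N m; "finger_gap": opening from 0.0 (shut) to 1.0 (fully open).
Only numpy, scipy, OpenCV 4.12 (cv2) and the standard library are available. Lean on these libraries where they do the work, as an engineer would, in place of code of your own. Each camera call takes 0.05 s, during which the arm holds its last target.

## Task

Move the blue bowl across the counter until it stands centred under the walnut dispenser's spout, then turn the red paddle knob clockwise by exactly three clicks, so that three walnuts, one a click, drop into the bowl. Keep the bowl upright, spill none, let no fourth walnut out, leave the bowl standing under the spout, and do not shift the jar, the cup or the spoon.

Things in the scene. Friction and masses are not known exactly. Their poses are not given: they have to be found in the camera images.
- dispenser: counter-top gravity dispenser for walnuts, bolted down. Origin on the counter straight below the spout; its x axis points from its front (knob side) to its back, z up, so a person facing the front has its -y side at the right hand. Steel post and foot behind x = 85 mm; from there forward the counter under drum and hopper is free, and the spout's mouth is 95 mm up
- spout (a point): centre of the spout's open mouth, facing down, 95 mm above the counter; spout 50 mm (y) by 42 mm (x) outside; axes as the dispenser's
- hopper (a point): middle of the clear hopper, 24 mm behind the dispenser's origin and 384 mm up; with its dark lid it spans 116 mm across y, x = -27 to 76 mm, z = 294 to 441 mm (457 with the lid's knob); below it a clear throat 42 mm square comes down to the drum
- wheel_axle (a point): centre of the drum (101 mm in diameter, x = -21 to 21 mm), 190 mm above the counter. In it turns a paddle wheel of four vanes, 4 clicks to the turn, 90 degrees apart, clockwise seen from the front only (0.3 rad of back-turn at most). One walnut falls out per click: the wheel resists up to half-way between two clicks, then snaps on into the next by itself and the nut drops
- knob_axle (a point): centre of the red paddle knob on its level axle, 64 mm in front of the dispenser's origin, 190 mm up; axes as the dispenser's (this point does not turn). Knob: a straight bar of two equal wings, 96 mm end to end, 12 mm thick, 24 mm deep along the axle, on a boss 12 mm in radius. At the start one wing points up to the right seen from the front (-y and +z, 45 degrees), the other down to the left
- knob_front (a point): front end of the knob on its axle, 78 mm in front of the dispenser's origin. The knob is worn loose: the bar stands up to 12 degrees either side of its diagonal and moves that much almost freely before it drives the wheel. Then it takes up to about 0.17 N m (6 N at 30 mm from the axle, up to twice that where the pusher rubs); at the snap the knob is carried on to within 12 degrees of the next diagonal. Pushing on drives the next click
- bowl: blue ceramic serving bowl, loose, about 0.2 to 0.4 kg; rim 150 mm in diameter, 58 mm high, foot 68 mm in diameter, wall 4 mm. Origin under the centre of its foot, on the counter; z up.
- walnut1: walnut in its shell, ball of 32 mm in diameter, 12 g; origin at its centre; in the dispenser's wheel at the start, the first to fall
- walnut2: walnut in its shell, ball of 32 mm in diameter, 12 g; origin at its centre; in the top of the wheel at the start, the second to fall
- walnut3: walnut in its shell, ball of 32 mm in diameter, 12 g; origin at its centre; in the throat above the wheel at the start, the third to fall
- walnut4: walnut in its shell, ball of 32 mm in diameter, 12 g; origin at its centre; in the throat or hopper at the start; stays in the dispenser
- walnut5: walnut in its shell, ball of 32 mm in diameter, 12 g; origin at its centre; in the throat or hopper at the start; stays in the dispenser
- walnut6: walnut in its shell, ball of 32 mm in diameter, 12 g; origin at its centre; in the throat or hopper at the start; stays in the dispenser
- walnut7: walnut in its shell, ball of 32 mm in diameter, 12 g; origin at its centre; in the throat or hopper at the start; stays in the dispenser
- walnut8: walnut in its shell, ball of 32 mm in diameter, 12 g; origin at its centre; in the throat or hopper at the start; stays in the dispenser
- walnut9: walnut in its shell, ball of 32 mm in diameter, 12 g; origin at its centre; in the throat or hopper at the start; stays in the dispenser
- jar: amber glass jar with a brass cap, 72 mm in diameter, 105 mm high; bystander, origin under its centre
- cup: white paper cup, rim 76 mm in diameter, 85 mm high; bystander, origin under its centre
- scoop: spoon with a wooden handle and a steel bowl, lying flat, 200 mm long along its x axis; bystander, origin under its middle

How it is judged:
On the way, in this order (a step that is already met when the one before it is completed fails the run):
1. the bowl stands under the spout (its centre within 30 mm of the spout's axis) (horizontal distance between bowl and spout below 0.03 m and height (world z) of bowl below 0.005 m), for 0.3 s.
2. the first walnut is in the bowl (horizontal distance between walnut1 and bowl below 0.062 m and z of walnut1 in the frame of bowl between 0.01 and 0.07 m), for 0.2 s.
3. the second walnut is in the bowl (horizontal distance between walnut2 and bowl below 0.062 m and z of walnut2 in the frame of bowl between 0.01 and 0.07 m), for 0.2 s.
4. the third walnut is in the bowl (horizontal distance between walnut3 and bowl below 0.062 m and z of walnut3 in the frame of bowl between 0.01 and 0.07 m), for 0.2 s.
At the end, for the whole second after the job is handed in: the bowl stands upright at rest on the counter with its centre within 30 mm of the spout's axis, the first three walnuts lie in it and the other six are still in the dispenser (all of step 1 and all of step 2 and all of step 3 and all of step 4 and angle between bowl's own z axis and vertical below 0.1 rad and linear speed of bowl below 0.02 m/s and height (world z) of each of walnut4, walnut5, walnut6, walnut7, walnut8, walnut9 above 0.15 m and linear speed of each of walnut1, walnut2, walnut3 below 0.06 m/s); the robot touches nothing.
It fails at once if a fourth walnut comes out of the dispenser (height (world z) of any of walnut4, walnut5, walnut6, walnut7, walnut8, walnut9 below 0.13 m).
It fails at once if a walnut falls on the counter beside the bowl ((height (world z) of walnut1 below 0.05 m and horizontal distance between walnut1 and bowl above 0.085 m) or (height (world z) of walnut2 below 0.05 m and horizontal distance between walnut2 and bowl above 0.085 m) or (height (world z) of walnut3 below 0.05 m and horizontal distance between walnut3 and bowl above 0.085 m)).
It fails at once if the bowl is tipped by more than 30 degrees (angle between bowl's own z axis and vertical above 0.52 rad).
It fails at once if the jar, cup or spoon is shifted by more than 30 mm (distance of any of jar, cup, scoop from where it was at the start of the episode above 0.03 m).
It also fails if it takes over 72 s, if anything falls off the work surface, if the arm or the gripper's body presses on something with over 40 N, if the wrist force passes 120 N, or if a joint passes its speed limit or range.

## Working session

There is one attempt and no reset: what is moved stays moved. The work goes in short steps, Python scripts to look and compute and a shell command to move; the robot and the scene stay as the last step left them, time stands still between calls to the robot, and variables do not carry over. Pictures are saved under pics/ and viewed, and the job is handed in when it is done.

```bash
ls; mkdir -p pics
cat > h.py <<'E'
import numpy as np, cv2
from cell import sense, imaging, finish_job, spotter
def save(p,name): cv2.imwrite(f'pics/{name}.png',cv2.cvtColor(p["img"],cv2.COLOR_RGB2BGR))
def ray(p,uv):
    q=cv2.undistortPoints(np.array([[uv]],float),np.array(p["camera_matrix"]),np.array(p["D"]))[0,0]
    T=np.array(p["T"]); d=T[:3,:3]@np.array([q[0],q[1],1.]); return T[:3,3],d/np.linalg.norm(d)
def atz(p,uv,z):
    o,d=ray(p,uv); return o+d*(z-o[2])/d[2]
def proj(p,X):
    T=np.linalg.inv(np.array(p["T"])); r,_=cv2.Rodrigues(T[:3,:3])
    return cv2.projectPoints(np.array(X,float).reshape(-1,3),r,T[:3,3],np.array(p["camera_matrix"]),np.array(p["D"]))[0].reshape(-1,2)
E
python3 - <<'E'
from h import *
s=sense(); print(s)
for n in ["side","top","wrist"]:
    p=imaging.camera(n); save(p,n+"0"); print(n,np.round(p["T"],3).tolist(),np.round(p["camera_matrix"],1).tolist(),p["D"])
    for l in (["bowl","dispenser","jar","cup"] if n!="wrist" else []):
        for r in spotter.cut_out(p,l)[:2]: print(l,r["confidence"],r["bbox"])
E
```

```text
pics
{'t': 0.0, 'joint_positions': array([-1.31211940e+00,  3.59512634e-01,  1.51147394e+00,  6.26264941e-06,
        1.27249435e+00, -1.15088285e-01]), 'qvel': array([-2.00219578e-04, -7.45532411e-04,  5.63169557e-04, -1.52249590e-06,
       -9.43261217e-04,  7.12395136e-04]), 'tau': array([-3.01514126e-03, -5.27625847e+01, -2.78617591e+01, -2.73846599e-04,
        1.29470081e-02, -2.12407184e-05]), 'ee_pos': array([ 0.21889471, -0.55789185,  0.23043325]), 'tool_rot': array([[ 9.30959910e-01,  3.65121101e-01, -4.77234508e-04],
       [ 3.65121345e-01, -9.30958144e-01,  1.82697224e-03],
       [ 2.22780763e-04, -1.87508642e-03, -9.99998217e-01]]), 'force': array([ 0.25608536,  0.54264552, -0.40902661]), 'ft_torque': array([ 0.01846918, -0.03208804,  0.02782222]), 'finger_gap': 1.0031118117426776}
side [[-0.946, 0.179, -0.271, 0.868], [0.324, 0.549, -0.77, 0.886], [0.011, -0.816, -0.577, 0.87], [0.0, 0.0, 0.0, 1.0]] [[397.7, 0.0, 283.0], [0.0, 397.7, 205.3], [0.0, 0.0, 1.0]] [-0.08496253  0.          0.          0.          0.        ]
bowl 0.65 [267.4, 198.9, 297.0, 228.5]
dispenser 
[... 163 characters left out ...]
985, 0.169, 0.425], [-1.0, -0.027, -0.014, 0.038], [0.018, -0.168, -0.986, 1.235], [0.0, 0.0, 0.0, 1.0]] [[382.6, 0.0, 276.7], [0.0, 382.6, 212.7], [0.0, 0.0, 1.0]] [0.03201976 0.         0.         0.         0.        ]
bowl 0.79 [315.9, 237.4, 362.4, 286.3]
bowl 0.43 [159.9, 186.0, 251.5, 269.6]
dispenser 0.82 [158.9, 188.3, 251.2, 270.4]
jar 0.75 [257.6, 153.0, 280.8, 184.9]
jar 0.25 [154.6, 187.2, 248.5, 270.7]
cup 0.8 [189.1, 281.2, 216.4, 309.1]
wrist [[0.365, -0.886, -0.285, 0.293], [-0.931, -0.348, -0.111, -0.529], [-0.001, 0.306, -0.952, 0.373], [0.0, 0.0, 0.0, 1.0]] [[324.3, 0.0, 277.7], [0.0, 324.3, 211.2], [0.0, 0.0, 1.0]] [0.00788734 0.         0.         0.         0.        ]
```

View pics/side0.png

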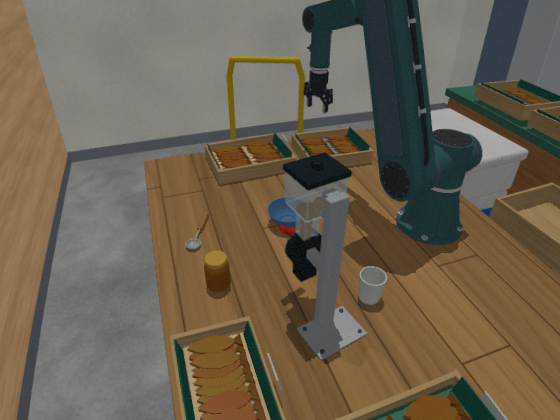

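View pics/top0.png

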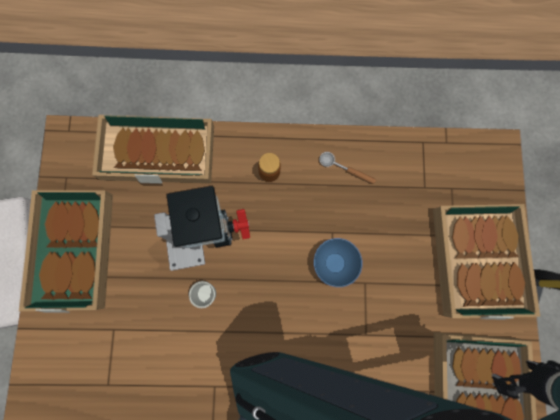

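View pics/wrist0.png

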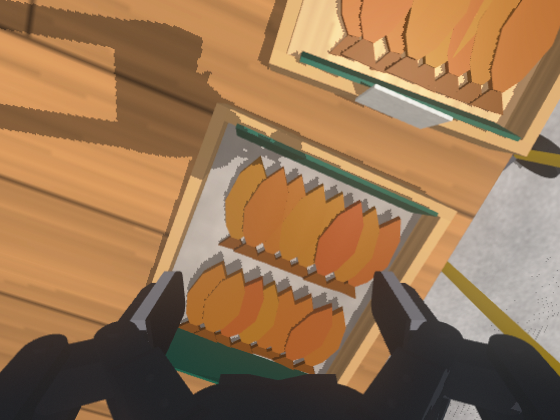

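Run:
```python
from h import *
p=imaging.camera("top"); s=imaging.camera("side")
for q,n,b in [(p,"topc",(140,170,400,330)),(s,"sidec",(180,140,400,370))]:
    im=cv2.cvtColor(q["img"],cv2.COLOR_RGB2BGR)[b[1]:b[3],b[0]:b[2]]
    f=min(800/im.shape[1],600/im.shape[0],3)
    print(n,f); cv2.imwrite(f'pics/{n}.png',cv2.resize(im,None,fx=f,fy=f,interpolation=cv2.INTER_CUBIC))
for q,n in ((p,"top"),(s,"side")):
    for l in ["bowl","spout","hopper","wheel_axle","knob_axle","knob_front","scoop","jar","cup"]:
        for r in spotter.cut_out(q,l)[:1]:
            ys,xs=np.nonzero(r["mask"]); print(n,l,r["confidence"],np.round(r["bbox"]),len(xs),xs.mean(),ys.mean())
            if n=="top" and l in("bowl","jar","cup"):
                c=((r["bbox"][0]+r["bbox"][2])/2,(r["bbox"][1]+r["bbox"][3])/2)
                z={"bowl":.058,"jar":.105,"cup":.085}[l]
                print("  ",atz(q,c,z), atz(q,(xs.mean(),ys.mean()),z))
# red knob mask
for q,n in ((p,"top"),(s,"side")):
    im=q["img"].astype(int); m=(im[...,0]>130)&(im[...,1]<60)&(im[...,2]<60); ys,xs=np.nonzero(m); print(n,"red",len(xs),xs.min(),xs.max(),ys.min(),ys.max(),xs.mean(),ys.mean())
```

```text
topc 3
sidec 2.608695652173913
top bowl 0.74 [316. 237. 362. 286.] 1847 337.41526800216565 261.84244721169466
   [ 0.48129352 -0.17349012  0.058     ] [ 0.47905179 -0.1681655   0.058     ]
top spout 0.97 [154. 186. 251. 269.] 4779 196.526051475204 225.31868591755597
top hopper 0.87 [152. 187. 250. 271.] 4640 196.08491379310345 225.45862068965516
top knob_axle 0.82 [155. 186. 250. 270.] 4681 196.19589831232642 225.19803460798974
top knob_front 0.78 [156. 188. 250. 268.] 4763 196.60529078311987 225.24585345370565
top scoop 0.55 [314. 155. 377. 183.] 400 344.1025 166.925
top jar 0.94 [256. 152. 279. 179.] 497 268.88329979879273 166.8732394366197
   [0.76321627 0.05233622 0.105     ] [0.7599105  0.04923798 0.105     ]
top cup 0.56 [188. 281. 214. 306.] 567 201.94708994708995 293.79188712522046
   [0.37506579 0.23730914 0.085     ] [0.37528874 0.23456405 0.085     ]
side bowl 0.84 [267. 197. 294. 227.] 541 281.6580406654344 213.58595194085026
side spout 0.89 [280. 150. 366. 360.] 9578 320.2493213614533 246.64961369805806
side hopper 0.82 [281. 152. 366. 359.] 9810 320.1424057084607 246.60020387359836
side wheel_axle 0.75 [282. 154. 364. 361.] 9539 320.19907747143304 246.79243107243946
side knob_axle 0.97 [279. 150. 366. 359.] 9404 319.9660782645683 246.41216503615482
side knob_front 0.97 [280. 152. 366. 363.] 9398 320.4893594381783 246.3548627367525
side scoop 0.55 [189. 210. 206. 249.] 193 197.59585492227978 232.9896373056995
side jar 0.61 [198. 249. 230. 292.] 896 216.77008928571428 271.10044642857144
side cup 0.95 [358. 263. 387. 305.] 880 370.93636363636364 284.25
top red 283 234 249 209 238 241.7137809187279 223.67491166077738
side red 49 280 294 226 232 287.2448979591837 229.08163265306123
```

View pics/topc.png

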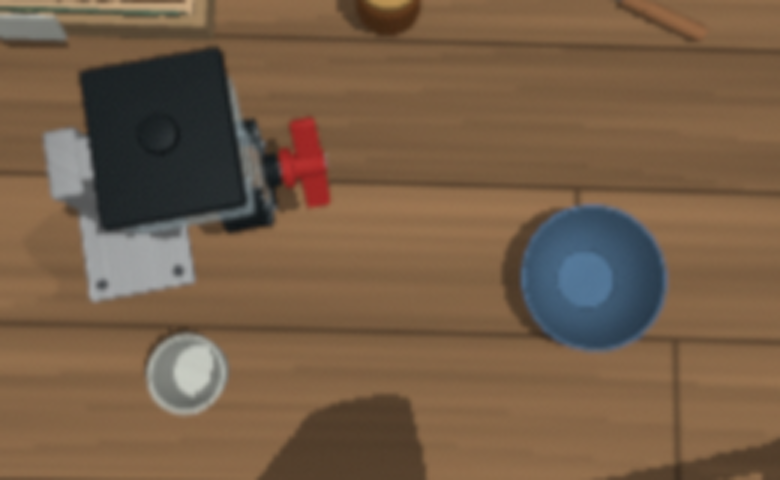

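View pics/sidec.png

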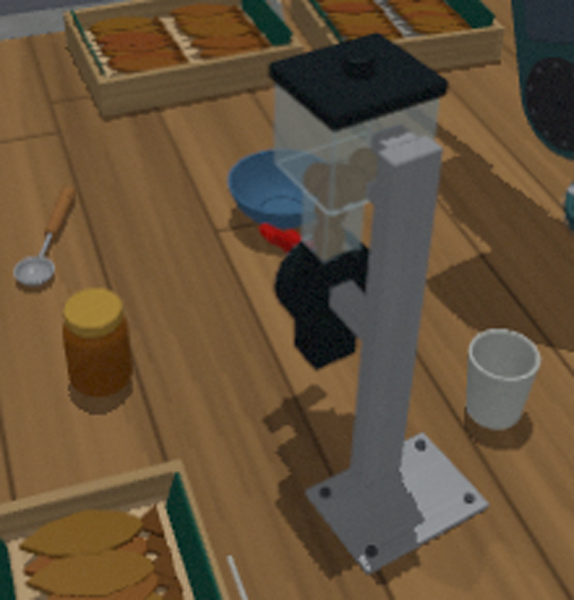

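Run:
```python
from h import *
s=imaging.camera("side"); im=cv2.cvtColor(s["img"],cv2.COLOR_RGB2BGR)[145:245,270:370]
cv2.imwrite('pics/lid.png',cv2.resize(im,None,fx=6,fy=6,interpolation=cv2.INTER_CUBIC))
p=imaging.camera("top"); im=cv2.cvtColor(p["img"],cv2.COLOR_RGB2BGR)[180:280,150:255]
cv2.imwrite('pics/lidt.png',cv2.resize(im,None,fx=6,fy=6,interpolation=cv2.INTER_CUBIC))
```

```text
(no output)
```

View pics/lid.png

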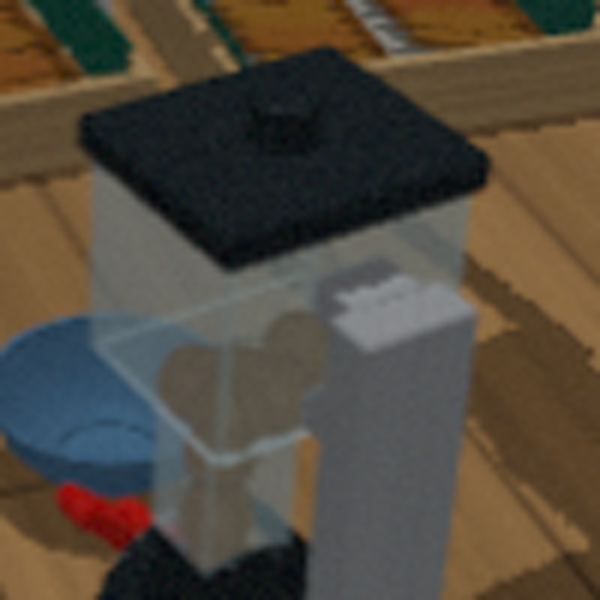

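View pics/lidt.png

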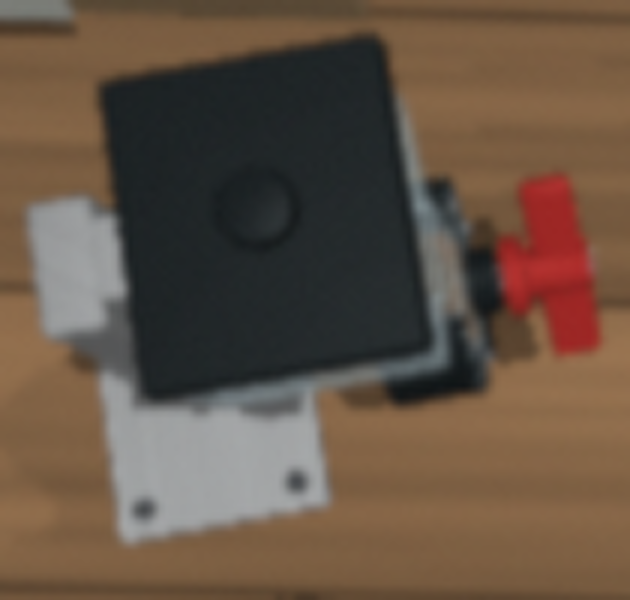

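```bash
cat >> h.py <<'E'
def dis(P,v):
    c,s=np.cos(P[2]),np.sin(P[2]); v=np.atleast_2d(v)
    return np.c_[P[0]+c*v[:,0]-s*v[:,1],P[1]+s*v[:,0]+c*v[:,1],v[:,2]]
E
python3 - <<'E'
from h import *
from scipy.optimize import least_squares
p=imaging.camera("top"); s=imaging.camera("side")
tp=[((-.027,-.058,.441),(380,35)),((-.027,.058,.441),(435,347)),((.076,-.058,.441),(100,82)),((.076,.058,.441),(148,402)),((.024,0,.457),(257,207)),((-.064,0,.194),(560,264))]
sp=[((-.027,-.058,.441),(80,115)),((-.027,.058,.441),(325,46)),((.076,.058,.441),(490,158)),((.024,0,.441),(282,150))]
tv=np.array([a for a,b in tp]); tu=np.array([b for a,b in tp])/6+[150,180]-.4
sv=np.array([a for a,b in sp]); su=np.array([b for a,b in sp])/6+[270,145]-.4
f=lambda P:np.r_[(proj(p,dis(P,tv))-tu).ravel(),(proj(s,dis(P,sv))-su).ravel()]
for idx in ("both","top","side"):
    g={"both":f,"top":lambda P:f(P)[:12],"side":lambda P:f(P)[12:]}[idx]
    r=least_squares(g,[.6,.25,1.4]); print(idx,r.x); print(np.round(f(r.x).reshape(-1,2),1).tolist())
b=imaging.camera("top")
r=spotter.cut_out(b,"bowl")[0]
im=b["img"].astype(int); m=(im[...,2]>im[...,0]+25); m[:, :300]=0;m[:, 380:]=0;m[:225]=0;m[300:]=0
ys,xs=np.nonzero(m); print(xs.min(),xs.max(),ys.min(),ys.max())
c,_=cv2.findContours(m.astype(np.uint8),0,1); c=max(c,key=cv2.contourArea); e=cv2.fitEllipse(c); print(e, atz(b,e[0],.058))
for z in (0.058,):
  for P in [(.48,-.17),(.475,-.172)]:
    a=np.linspace(0,6.28,60); q=proj(b,np.c_[P[0]+.075*np.cos(a),P[1]+.075*np.sin(a),0*a+z]); print(P,q.min(0),q.max(0))
E
```

```text
both [0.55621677 0.17658479 1.78604679]
[[0.5, -1.2], [0.5, 0.3], [-1.3, -0.2], [-1.2, 0.5], [-0.2, -0.2], [0.4, 0.2], [-1.5, -0.2], [0.4, -0.9], [1.2, -0.2], [-0.2, -2.6]]
top [0.55604666 0.17601646 1.78708343]
[[0.7, -1.1], [0.8, 0.3], [-1.1, -0.1], [-0.9, 0.7], [0.1, -0.1], [0.6, 0.2], [-1.5, -0.3], [0.3, -1.1], [1.2, -0.3], [-0.2, -2.7]]
side [0.5576954  0.18011535 1.78757661]
[[-1.2, -1.9], [-1.2, -0.5], [-3.0, -0.9], [-2.9, -0.2], [-1.8, -0.9], [-0.9, -0.4], [-1.6, 0.7], [0.4, -0.2], [1.4, 0.7], [-0.1, -1.7]]
314 361 239 285
((337.3221435546875, 262.1470031738281), (45.98889923095703, 47.55506896972656), 132.21946716308594) [ 0.4781199  -0.16787655  0.058     ]
(0.48, -0.17) [313.53525309 237.12467182] [362.49940214 286.53863182]
(0.475, -0.172) [314.17738999 238.75290086] [363.17888292 288.24340143]
```

```bash
python3 -m crank '[[4,-2,0,0.02],[8,-4,0,0.05],[12,-6,0,0.08],[16,-8,0,0.11],[20.5,-10.5,1,0.14],[25,-13,3,0.159],[29,-15,4,0.159],[33,-17,6,0.159],[37.3,-19.4,7,0.159],[37.3,-19.4,7,0.159]]' 1
python3 - <<'E'
from h import *
p=imaging.camera("wrist"); save(p,"w1"); print(np.round(p["T"],3).tolist())
s=imaging.camera("side"); save(s,"s1")
t=sense(); print(t["t"],t["ee_pos"],t["tool_rot"],t["joint_positions"],t["force"])
a=np.linspace(0,6.28,9)[:-1]
for n,q in (("w",p),("s",s)): print(n,np.round(proj(q,np.c_[.48+.075*np.cos(a),-.17+.075*np.sin(a),0*a+.058])).tolist())
E
```

```text
t: 2.85
ee_pos: [0.4975, -0.2369, 0.1598]
tool_rot: [[0.976, 0.218, -0.001], [0.218, -0.976, 0.003], [-0.0, -0.003, -1.0]]
force: [-0.4, 0.0, 0.0]
finger_gap: 0.999
[[0.217, -0.929, -0.3, 0.575], [-0.976, -0.208, -0.063, -0.22], [-0.004, 0.306, -0.952, 0.302], [0.0, 0.0, 0.0, 1.0]]
2.95 [ 0.49594122 -0.2406411   0.16097333] [[ 9.76335665e-01  2.16259323e-01 -7.58337770e-04]
 [ 2.16259542e-01 -9.76335886e-01  2.18672559e-04]
 [-6.93102399e-04 -3.77495598e-04 -9.99999689e-01]] [-5.76916326e-01  3.64822465e-01  1.69793880e+00 -2.61237103e-04
  1.07958627e+00  7.76021672e-01] [-0.49309867 -0.64545104  0.48442272]
w [[206.0, 119.0], [130.0, 133.0], [96.0, 195.0], [120.0, 260.0], [180.0, 295.0], [245.0, 285.0], [284.0, 234.0], [272.0, 165.0]]
s [[267.0, 213.0], [278.0, 221.0], [295.0, 222.0], [307.0, 215.0], [308.0, 205.0], [296.0, 198.0], [281.0, 198.0], [269.0, 204.0]]
```

View pics/w1.png

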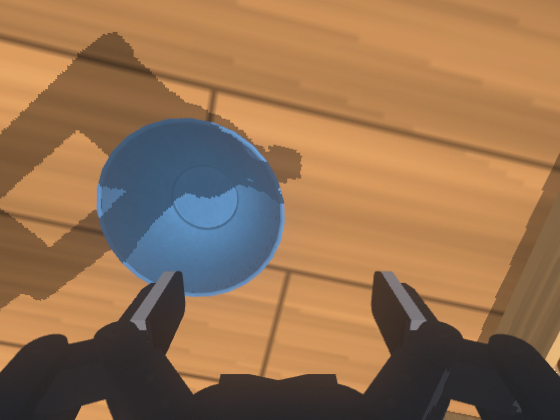

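View pics/s1.png

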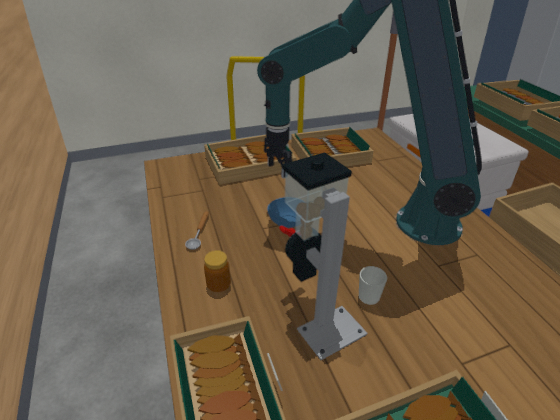

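```bash
python3 -m crank '[[0,0,4,0],[0,0,8,0],[0,0,11.0,0],[0,0,11.8,0],[0,0,11.8,0]]' 1; python3 -m crank '[[0,0,0,0],[0,0,0,0],[0,0,0,0],[0,0,0,0],[0,0,0,0],[0,0,0,0],[0,0,0,0]]' 0 20;  python3 - <<'E'
from h import *
p=imaging.camera("wrist"); save(p,"w2")
s=imaging.camera("side"); T=s["T"]
for z in (.15,.3,.4,.45,.5,.55): print(z,proj(s,[.5,-.24,z+0.0]))
E
```

```text
t: 3.45
ee_pos: [0.4944, -0.2426, 0.0428]
tool_rot: [[0.977, 0.212, -0.002], [0.212, -0.977, 0.001], [-0.001, -0.001, -1.0]]
force: [-1.3, 0.5, 0.8]
finger_gap: 1.002
t: 4.15
ee_pos: [0.496, -0.2416, 0.0437]
tool_rot: [[0.977, 0.213, 0.001], [0.213, -0.977, 0.0], [0.001, 0.0, -1.0]]
force: [0.8, 1.4, 5.0]
finger_gap: 0.093
0.15 [[275.86634918 177.59967405]]
0.3 [[275.88955164 138.33297434]]
0.4 [[275.91454061 109.31127594]]
0.45 [[275.93063253  93.86634343]]
0.5 [[275.9495339   77.76235387]]
0.55 [[275.97160832  60.9727424 ]]
```

View pics/w2.png

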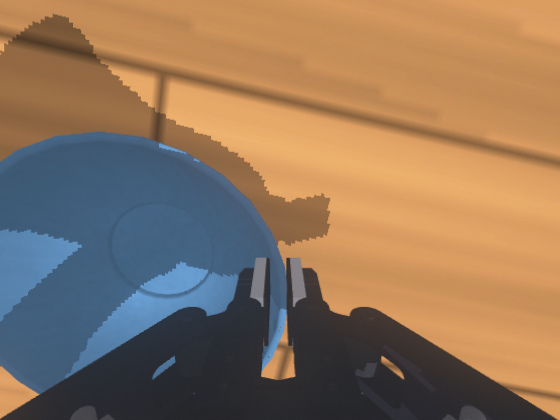

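```bash
python3 -m crank '[[1,-1.5,0,0],[2.5,-4,0,0],[4,-7,0,0],[5.5,-10,0,0],[7.4,-13,0,0],[9,-15.5,0,0],[10.5,-18,0,0],[11.5,-19.5,0,0],[12,-20,0,0],[12,-20,0,0]]';  python3 - <<'E'
from h import *
p=imaging.camera("top"); save(p,"t3")
p=imaging.camera("side"); save(p,"s3")
E
```

```text
t: 5.25
ee_pos: [0.5702, -0.0201, 0.0437]
tool_rot: [[0.976, 0.216, -0.0], [0.216, -0.976, -0.001], [-0.001, 0.001, -1.0]]
force: [-1.1, 0.4, 7.7]
finger_gap: 0.09
```

View pics/t3.png

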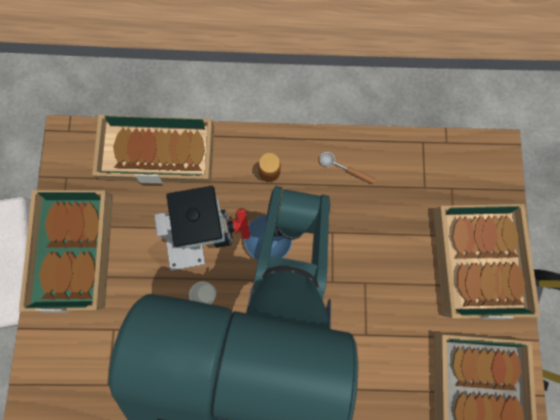

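View pics/s3.png

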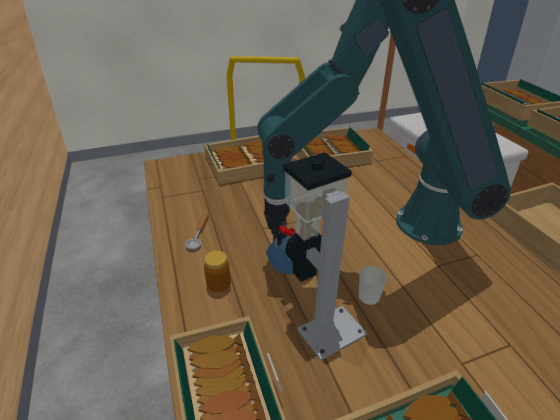

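```bash
python3 -m crank '[[1,-1,0,0],[2,-2.5,0,0],[2.7,-4,0,0],[2.8,-5.5,0,0],[2.8,-6.2,0,0],[2.8,-6.2,0,0]]';  python3 - <<'E'
from h import *
p=imaging.camera("wrist"); save(p,"w4")
p=imaging.camera("side"); save(p,"s4")
E
```

```text
t: 5.95
ee_pos: [0.5847, 0.0466, 0.0438]
tool_rot: [[0.977, 0.214, 0.001], [0.214, -0.977, -0.0], [0.001, 0.0, -1.0]]
force: [-0.2, 2.0, 5.5]
finger_gap: 0.09
```

View pics/w4.png

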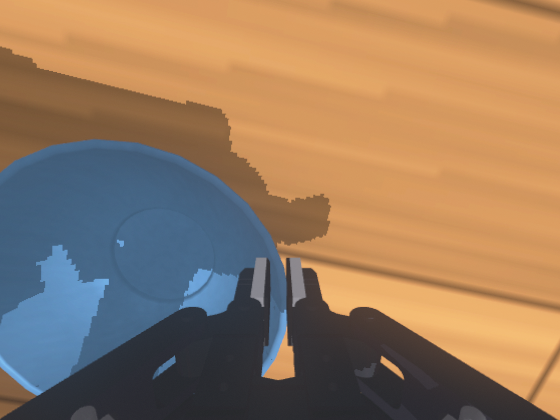

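View pics/s4.png

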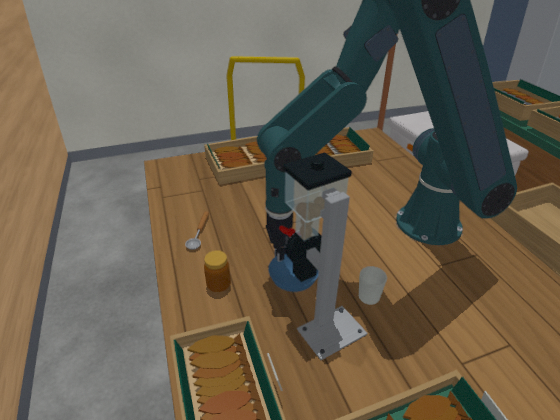

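```bash
python3 -m crank '[[0,0,0,0],[0,0,0,0],[0,0,0,0],[0,0,-0.3,0],[0,0,-1.5,0],[0,0,-3.5,0],[0,2,-3.5,0],[0,5,-3.5,0],[0,7.2,-3.5,0],[0,7.2,-3.5,0]]' 0.45;  python3 -m crank '[[0,0,0,0],[0,0,0,0],[0,0,0,0],[0,0,0,0],[0,0,0,0]]' 1
python3 - <<'E'
from h import *
p=imaging.camera("wrist"); save(p,"w5")
t=imaging.camera("top"); save(t,"t5")
print(sense()["ee_pos"])
for r in spotter.cut_out(p,"bowl")[:1]: print(r["confidence"],r["bbox"])
E
```

```text
t: 7.05
ee_pos: [0.6011, -0.0272, 0.0794]
tool_rot: [[0.978, 0.211, 0.002], [0.211, -0.978, -0.001], [0.002, 0.002, -1.0]]
force: [0.4, 0.6, -0.4]
finger_gap: 0.449
t: 7.55
ee_pos: [0.5994, -0.024, 0.0783]
tool_rot: [[0.977, 0.214, -0.0], [0.214, -0.977, 0.0], [-0.0, -0.0, -1.0]]
force: [0.5, -0.3, 0.6]
finger_gap: 1.001
[ 0.59954293 -0.02421639  0.07832622]
0.62 [0.0, 137.7, 159.4, 368.1]
```

View pics/w5.png

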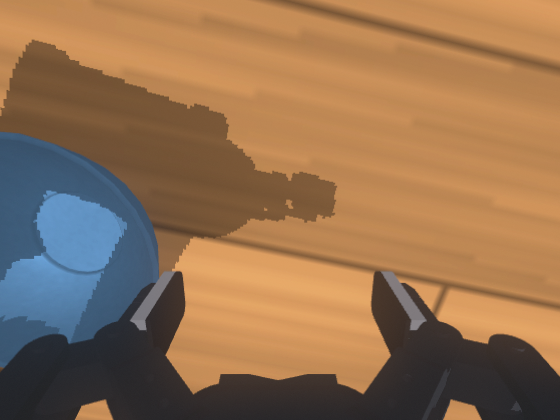

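View pics/t5.png

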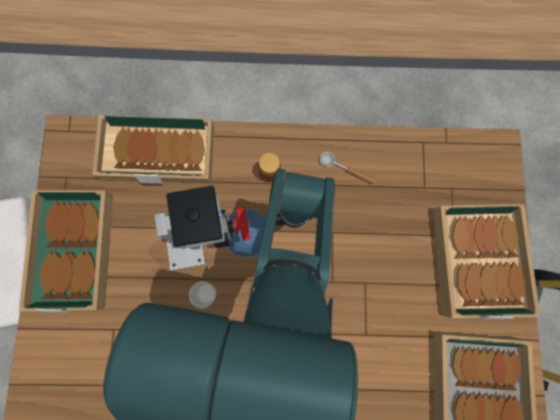

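```bash
cat >> h.py <<'E'
from scipy.optimize import least_squares
P0=[0.5562,0.1766,1.786]
def tod(X):
    c,s=np.cos(P0[2]),np.sin(P0[2]); d=np.array(X)[:2]-P0[:2]
    return np.array([c*d[0]+s*d[1],-s*d[0]+c*d[1]])
def rimfit(p,x0,sel):
    im=p["img"].astype(int); m=((im[...,2]>im[...,0]+25)).astype(np.uint8)
    m=cv2.morphologyEx(m,cv2.MORPH_OPEN,np.ones((5,5)))
    c,_=cv2.findContours(m,0,1); c=max(c,key=cv2.contourArea)[:,0].astype(float)
    c=c[sel(c)]
    X=np.array([atz(p,u,.058) for u in c])
    f=lambda q:np.hypot(X[:,0]-q[0],X[:,1]-q[1])-.075
    r=least_squares(f,x0,loss='soft_l1',f_scale=.002); return r.x,np.abs(f(r.x)).mean(),len(c)
E
python3 - <<'E'
from h import *
p=imaging.camera("wrist"); t=imaging.camera("top")
print(tod(sense()["ee_pos"]))
q=rimfit(p,[.56,.11],lambda c:(c[:,0]>6)&(c[:,1]<265)); print(q,tod(q[0]))
E
```

```text
[-0.20567786  0.00059007]
(array([0.56236221, 0.10968599]), np.float64(0.0010205758834094792), 197) [-0.06668642  0.00826918]
```

```bash
python3 -m crank '[[-0.8,0.4,2.5,0],[-0.9,0.4,5.6,0],[-0.9,0.4,5.8,0],[-0.9,-0.2,5.8,0],[-0.8,-1,5.8,0],[-0.7,-2,5.8,0],[-0.6,-3,5.8,0],[-0.5,-4,5.8,0],[-0.4,-4.6,5.8,0],[-0.4,-5,5.8,0]]';  python3 - <<'E'
from h import *
p=imaging.camera("wrist"); save(p,"w6"); s=imaging.camera("side"); save(s,"s6")
print(tod(sense()["ee_pos"]),sense()["force"])
q=rimfit(p,[.56,.11],lambda c:(c[:,0]>6)&(c[:,1]<265)); print(q,tod(q[0]))
E
```

```text
t: 8.8
ee_pos: [0.5853, 0.0243, 0.0207]
tool_rot: [[0.977, 0.214, 0.001], [0.214, -0.977, -0.0], [0.001, 0.0, -1.0]]
force: [0.2, -0.8, 0.8]
finger_gap: 0.998
[-0.15492608  0.00469033] [ 0.21711667 -0.11692264  0.18226666]
(array([0.5552416 , 0.14154762]), np.float64(0.0005991190159917164), 138) [-0.03403916  0.00842161]
```

View pics/w6.png

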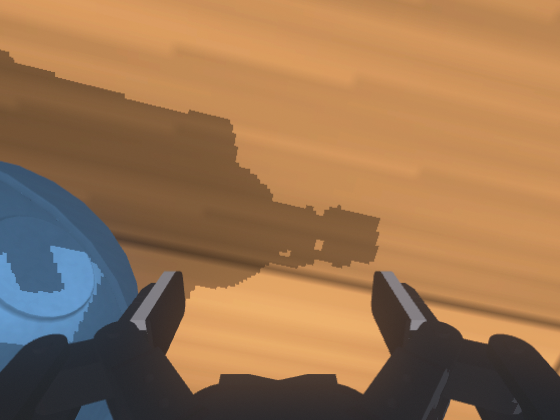

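View pics/s6.png

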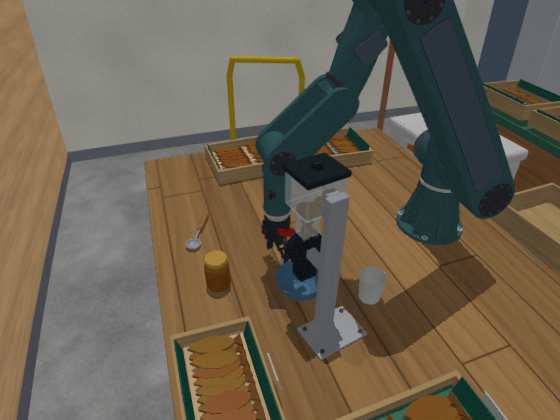

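```bash
python3 -m crank '[[0,-0.6,0,0],[0.2,-1.2,0,0],[0.3,-1.8,0,0],[0.5,-2.4,0,0],[0.5,-2.4,0,0]]';  python3 - <<'E'
from h import *
p=imaging.camera("wrist"); save(p,"w7"); s=imaging.camera("side"); save(s,"s7")
print(tod(sense()["ee_pos"]),sense()["force"])
q=rimfit(p,[.56,.11],lambda c:(c[:,0]>6)&(c[:,1]<285)); print(q,tod(q[0]))
E
```

```text
t: 9.4
ee_pos: [0.5847, 0.049, 0.0202]
tool_rot: [[0.977, 0.214, -0.0], [0.214, -0.977, 0.001], [-0.0, -0.001, -1.0]]
force: [-0.5, -0.1, 0.1]
finger_gap: 1.001
[-0.13130908 -0.00034954] [-0.18342401  0.41261986 -0.70566083]
(array([0.5518091 , 0.16673017]), np.float64(0.0007052389343893932), 149) [-0.0087045   0.00639728]
```

View pics/s7.png

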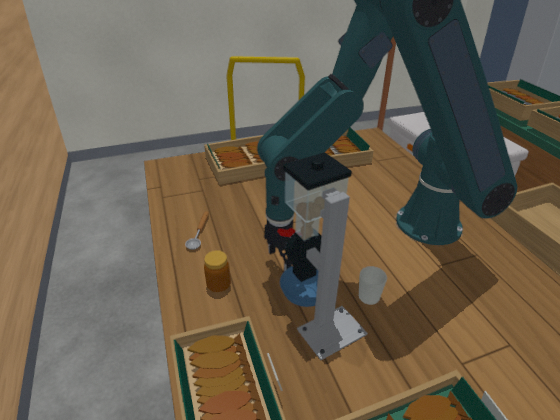

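```bash
python3 -m crank '[[0,1,0,0],[0,3,-0.5,0],[0,5,-3,0],[0,5,-7,0],[0,5,-11,0],[0,5,-15,0],[0,5,-19,0],[0,5,-23,0],[0,5,-26,0],[0,5,-26,0]]';  python3 - <<'E'
from h import *
p=imaging.camera("wrist"); save(p,"w8"); s=imaging.camera("side"); save(s,"s8"); t=imaging.camera("top"); save(t,"t8")
print(tod(sense()["ee_pos"]),sense()["ee_pos"],sense()["force"])
q=rimfit(p,[.56,.11],lambda c:(c[:,0]>6)&(c[:,1]<285)); print(q,tod(q[0]))
print(np.round(proj(p,dis(P0,[(-.076,-.034,.224),(-.076,.034,.156),(-.064,0,.19),(-.078,0,.19)]))))
E
```

```text
t: 10.5
ee_pos: [0.5984, -0.0021, 0.2857]
tool_rot: [[0.977, 0.213, 0.009], [0.213, -0.977, -0.001], [0.009, 0.003, -1.0]]
force: [1.0, -0.2, 0.2]
finger_gap: 1.003
[-0.18219542  0.00029477] [ 0.5948192  -0.00145565  0.27954537] [-0.44477279 -0.25289642 -0.32455337]
(array([0.54606824, 0.17695667]), np.float64(0.015608034466341177), 340) [0.00251204 0.00982189]
[[111. 186.]
 [159. 243.]
 [124. 219.]
 [142. 219.]]
```

View pics/w8.png

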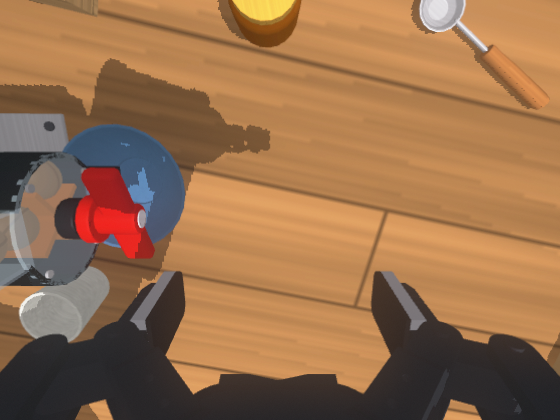

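View pics/s8.png

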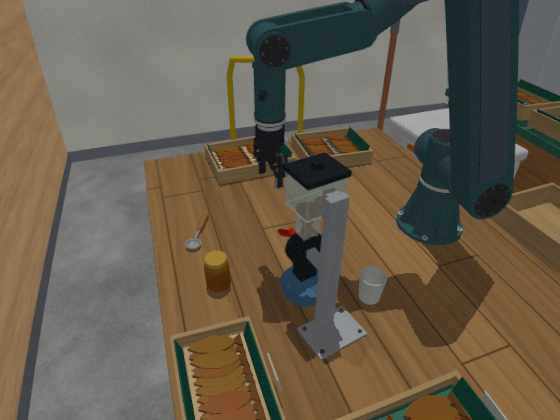

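View pics/t8.png

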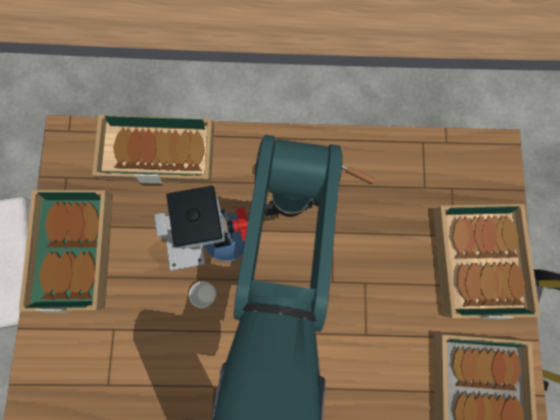

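```bash
python3 -m crank '[[1,-2.5,0,0],[2.5,-5,0,0],[3.1,-7,0.5,0],[3.1,-7,3,0],[3.1,-7,5,0],[3.1,-7,6,0],[3.1,-7,7,0],[3.1,-7,8,0],[3.1,-7,8.5,0],[3.1,-7,8.5,0]]';  python3 - <<'E'
from h import *
p=imaging.camera("wrist"); save(p,"w9"); s=imaging.camera("side"); save(s,"s9")
print(tod(sense()["ee_pos"]),sense()["ee_pos"],sense()["force"])
E
```

```text
t: 11.65
ee_pos: [0.6113, 0.074, 0.1954]
tool_rot: [[0.977, 0.213, 0.001], [0.213, -0.977, 0.0], [0.001, -0.0, -1.0]]
force: [0.7, -0.3, 1.8]
finger_gap: 0.999
[-0.11195352 -0.03173109] [0.61110642 0.07400498 0.19585401] [0.28273812 0.2488784  0.27577523]
```

View pics/w9.png

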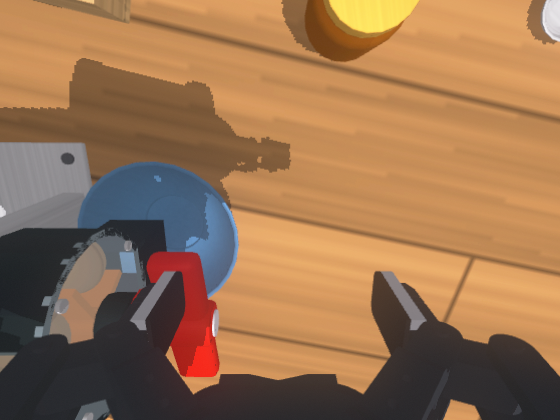

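View pics/s9.png

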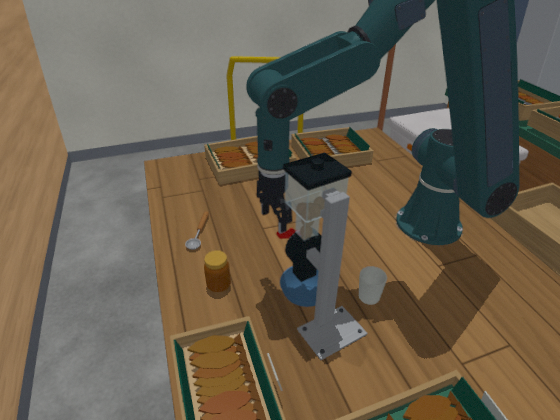

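```bash
python3 -m crank '[[0,0,0.5,0],[0,0,1,0],[0,0,1.4,0],[0,0,1.8,0],[0,0,1.8,0]]';  python3 - <<'E'
from h import *
p=imaging.camera("wrist"); save(p,"w10"); s=imaging.camera("side"); save(s,"s10")
print(tod(sense()["ee_pos"]),sense()["ee_pos"],sense()["force"])
E
```

```text
t: 12.25
ee_pos: [0.6104, 0.074, 0.1768]
tool_rot: [[0.977, 0.213, -0.001], [0.213, -0.977, -0.0], [-0.001, -0.0, -1.0]]
force: [-0.3, 0.0, -0.5]
finger_gap: 1.003
[-0.11163221 -0.02997281] [0.60932008 0.07394341 0.17646447] [-0.83131154 -0.35707629 -0.56749269]
```

View pics/w10.png

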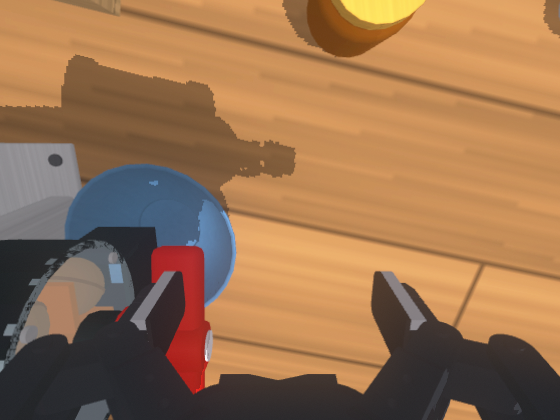

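```bash
python3 -m crank '[[0,0,0.3,0],[0,0,0.6,0],[0,0,0.6,0],[0,0,0.6,0]]';  python3 - <<'E'
from h import *
p=imaging.camera("wrist"); save(p,"w11"); s=imaging.camera("side"); save(s,"s11")
print(tod(sense()["ee_pos"]),sense()["ee_pos"],sense()["force"])
E
```

```text
t: 12.75
ee_pos: [0.6105, 0.0741, 0.171]
tool_rot: [[0.977, 0.213, -0.001], [0.213, -0.977, 0.0], [-0.001, -0.0, -1.0]]
force: [0.1, -0.2, -0.9]
finger_gap: 0.996
[-0.11181488 -0.03147447] [0.61082611 0.07408563 0.17133543] [ 1.08425164 -0.520821    0.56499337]
```

View pics/w11.png

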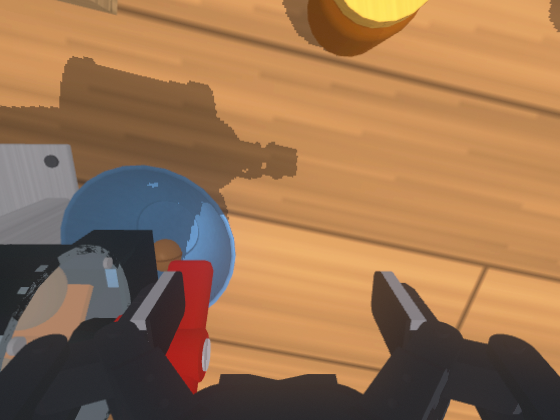

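```bash
python3 -m crank '[[0,0,-3.5,0],[0,0,-7,0],[-1,0,-7.5,0],[-4,0,-7.5,0],[-7,0,-7.5,0],[-9.4,0,-7.2,0],[-9.4,0,-5,0],[-9.4,0,-3,0],[-9.4,0,-2.2,0],[-9.4,0,-2.2,0]]';  python3 - <<'E'
from h import *
p=imaging.camera("wrist"); save(p,"w12"); s=imaging.camera("side"); save(s,"s12")
print(tod(sense()["ee_pos"]),sense()["ee_pos"],sense()["force"])
E
```

```text
t: 13.85
ee_pos: [0.5177, 0.0541, 0.1921]
tool_rot: [[0.977, 0.213, -0.003], [0.213, -0.977, 0.0], [-0.003, -0.001, -1.0]]
force: [-1.0, -0.3, 0.4]
finger_gap: 1.002
[-0.11182458  0.06222896] [0.51928621 0.05406612 0.19363545] [ 0.46540566 -0.251329    0.15710956]
```

View pics/w12.png

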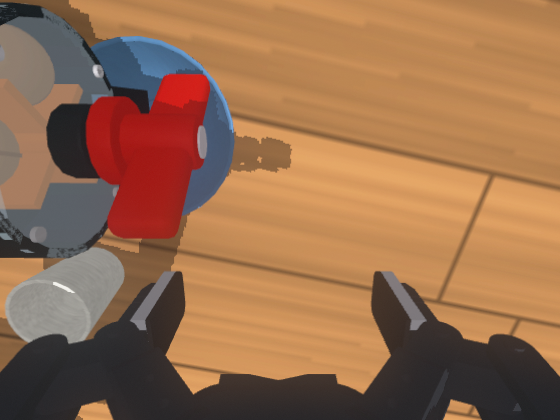

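View pics/s12.png

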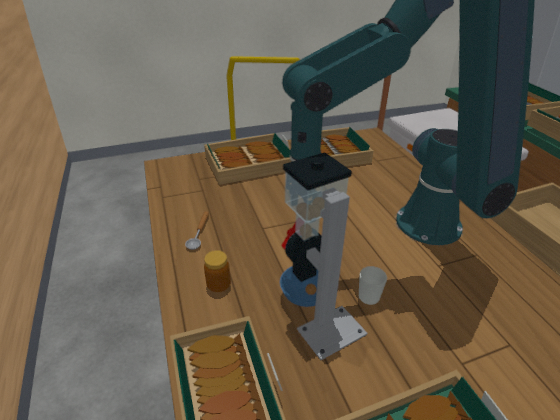

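```bash
python3 -m crank '[[0.8,0,0,0],[1.6,0,0,0],[2.4,0,0,0],[3.1,0,0,0],[3.7,0,0,0],[4.2,0,0,0],[4.7,0,0,0],[5.1,0,0,0],[5.1,0,0,0],[5.1,0,0,0]]';  python3 - <<'E'
from h import *
p=imaging.camera("wrist"); save(p,"w13"); s=imaging.camera("side"); save(s,"s13")
print(tod(sense()["ee_pos"]),sense()["ee_pos"],sense()["force"])
E
```

```text
t: 14.95
ee_pos: [0.57, 0.065, 0.1934]
tool_rot: [[0.977, 0.213, 0.002], [0.213, -0.977, 0.0], [0.002, 0.0, -1.0]]
force: [0.5, -1.0, 0.0]
finger_gap: 1.001
[-0.1118971  0.0108838] [0.56946249 0.06495984 0.1933405 ] [0.64574061 0.66187445 0.29112711]
```

View pics/w13.png

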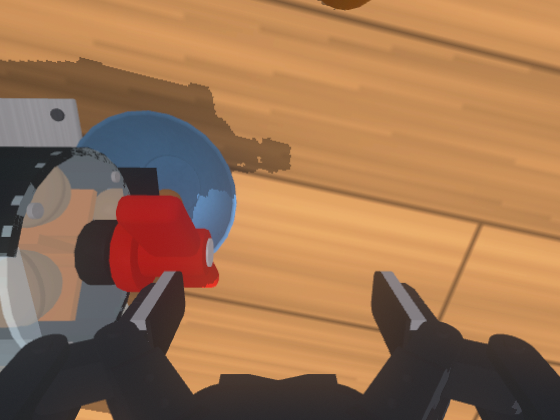

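Run:
```python
from h import *
im=cv2.cvtColor(cv2.imread('pics/s13.png'),cv2.COLOR_BGR2RGB)
c=cv2.imread('pics/s13.png')[150:310,260:390]; cv2.imwrite('pics/s13c.png',cv2.resize(c,None,fx=4,fy=3.75,interpolation=cv2.INTER_CUBIC))
p=imaging.camera("wrist")
for a in (100,90,80,70,57,45,33):
    a=np.radians(a); u=np.array([0,-np.cos(a),np.sin(a)])*.048
    print(np.degrees(a).round(),np.round(proj(p,dis(P0,np.array([[-.064,0,.19]])+[u,-u]))).tolist())
```

```text
100.0 [[146.0, 330.0], [202.0, 208.0]]
90.0 [[142.0, 311.0], [203.0, 220.0]]
80.0 [[140.0, 289.0], [204.0, 233.0]]
70.0 [[140.0, 265.0], [204.0, 246.0]]
57.0 [[142.0, 233.0], [203.0, 263.0]]
45.0 [[146.0, 207.0], [202.0, 279.0]]
33.0 [[152.0, 185.0], [200.0, 295.0]]
```

View pics/s13c.png

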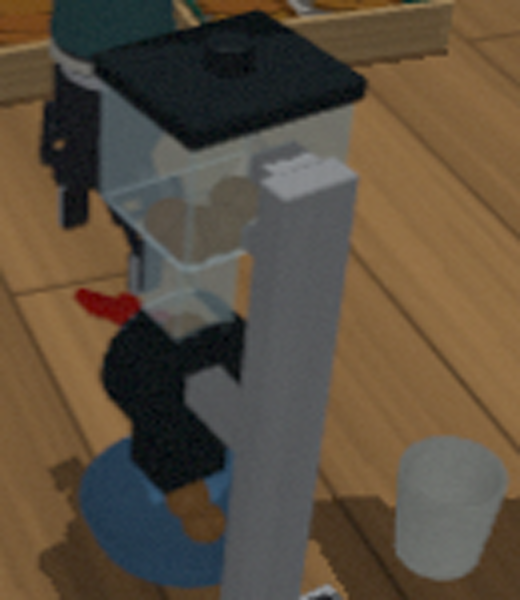

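```bash
python3 -m crank '[[-1,0,-1,0],[-1,0,-4.5,0],[-0.5,0,-7,0],[2,0,-7,0],[4.2,0,-7,0],[4.2,0,-6,0],[4.2,0,-3,0],[4.2,0,-1.5,0],[4.2,0,0,0],[4.2,0,0.8,0]]';  python3 -m crank '[[0,0,0.5,0],[0,0,0.9,0],[0,0,0.9,0],[0,0,0.9,0]]';python3 - <<'E'
from h import *
p=imaging.camera("wrist"); save(p,"w14"); s=imaging.camera("side"); save(s,"s14")
print(tod(sense()["ee_pos"]),sense()["ee_pos"],sense()["force"])
c=cv2.imread('pics/s14.png')[150:310,260:390]; cv2.imwrite('pics/s14c.png',cv2.resize(c,None,fx=4,fy=3.75,interpolation=cv2.INTER_CUBIC))
E
```

```text
t: 16.1
ee_pos: [0.6095, 0.074, 0.1851]
tool_rot: [[0.977, 0.213, 0.001], [0.213, -0.977, 0.001], [0.001, -0.001, -1.0]]
force: [4.0, 1.3, 5.5]
finger_gap: 1.001
t: 16.5
ee_pos: [0.6083, 0.0736, 0.1759]
tool_rot: [[0.977, 0.213, -0.003], [0.213, -0.977, -0.0], [-0.003, -0.0, -1.0]]
force: [-0.2, -0.1, 0.2]
finger_gap: 0.999
[-0.11179374 -0.02940158] [0.60879653 0.07366362 0.17603344] [-0.34139078  0.14885238 -0.61975273]
```

View pics/w14.png

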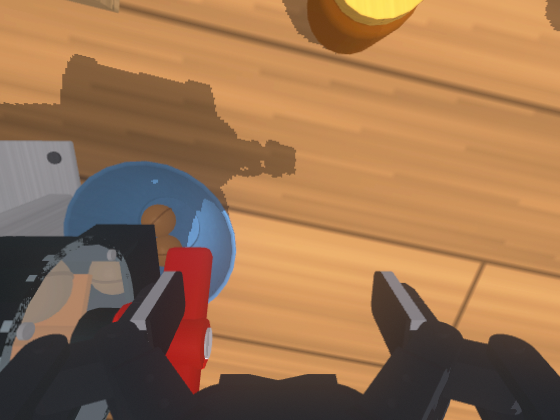

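View pics/s14c.png

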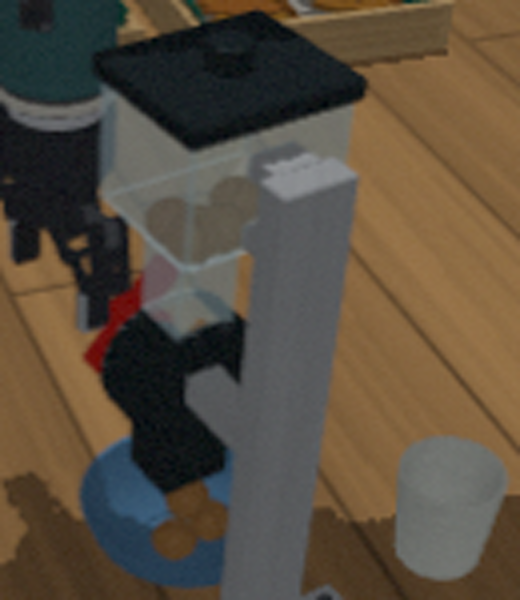

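```bash
python3 -m crank '[[0,0,-2.5,0],[0,0,-5.5,0],[0,1.5,-8,0],[0,4.5,-9,0],[0,8,-9,0],[0,11,-9,0],[0,12,-9,0],[0,12,-9,0]]';python3 - <<'E'
from h import *
p=imaging.camera("wrist"); save(p,"w15"); s=imaging.camera("side"); save(s,"s15"); t=imaging.camera("top"); save(t,"t15")
q=sense(); print(tod(q["ee_pos"]),q["ee_pos"],q["force"],q["t"])
c=cv2.imread('pics/s15.png')[150:310,260:390]; cv2.imwrite('pics/s15c.png',cv2.resize(c,None,fx=4,fy=3.75,interpolation=cv2.INTER_CUBIC))
b=rimfit(p,[.55,.167],lambda c:(c[:,0]>120)&(c[:,1]<280)&(c[:,1]>5)); print(b,tod(b[0]))
for l,z in (("jar",.105),("cup",.085)):
    r=spotter.cut_out(t,l)
    if r: r=r[0];print(l,r["confidence"],r["bbox"])
E
```

```text
t: 17.4
ee_pos: [0.6352, -0.0446, 0.266]
tool_rot: [[0.977, 0.211, -0.001], [0.211, -0.977, 0.0], [-0.001, -0.0, -1.0]]
force: [0.4, 0.5, -0.8]
finger_gap: 0.996
[-0.2304889  -0.03009158] [ 0.63481753 -0.04214624  0.2660495 ] [-0.06320048 -0.09844645 -0.37175273] 17.55
(array([0.55246577, 0.17535399]), np.float64(0.0006084655055451428), 89) [-0.00041984  0.00391418]
jar 0.91 [257.8, 154.6, 280.7, 184.2]
cup 0.75 [187.2, 282.3, 216.5, 306.7]
```

View pics/w15.png

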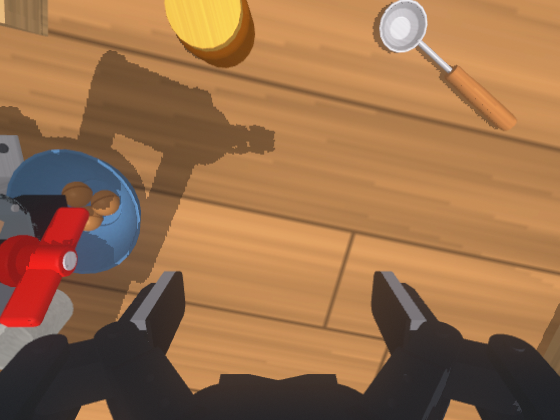

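View pics/s15c.png

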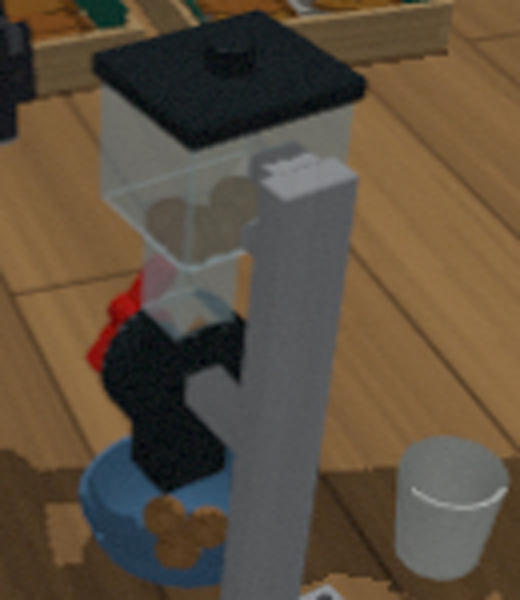

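```bash
python3 -m crank '[[0,0,0,0],[0,0,0,0],[0,0,0,0],[0,0,0,0],[0,0,0,0],[0,0,0,0],[0,0,0,0],[0,0,0,0]]'
python3 - <<'E'
from h import *
finish_job()
E
```

```text
t: 18.45
ee_pos: [0.6354, -0.0434, 0.2663]
tool_rot: [[0.977, 0.213, -0.0], [0.213, -0.977, 0.0], [0.0, -0.0, -1.0]]
force: [0.2, 0.1, -0.2]
finger_gap: 1.001
the job is handed in; nothing more can be done
```

The job is handed in at about 18.5 s. My last pictures, taken about a second before, show three walnuts in the upright bowl under the spout. I gripped the bowl by its rim and slid it to the dispenser. Because the gripper body would have hit the knob, I pushed the last 6 cm with the back of one open finger. I then turned the knob three clicks (down on the right wing, the up-left wing to the right, down again) and backed the arm off.

- **Bowl position:** the final wrist-camera fit puts its centre about 4 mm from the spout's axis. The fit before turning the knob gave about 11 mm. The two disagree by several millimetres, but both are well inside 30 mm.
- **Walnuts:** the side and wrist views both show three in the bowl. I counted them by eye in the pictures. The rest appear to be still in the hopper and wheel, and none lies on the counter.
- **Jar, cup and spoon:** the jar and cup sit at the same pixels in the top view as at the start, to within about 2 pixels. I judged the spoon only by eye; it looks untouched.
- **Robot:** the arm is clear of everything, and the measured force is near zero.

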